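# Fit the selector arm on its splined shaft

## Task

Fit the selector arm with the red knob onto the upright splined shaft of the grey selector housing: turn it so that the arm points from the shaft along the yellow index line, lower it over the four keys until its hub sits fully home on the dark disc, and let go. Leave the similar arm with the black knob where it lies; its plain round bore does not fit.

Things in the scene. Friction and masses are not known exactly. Their poses are not given: they have to be found in the camera images.
- shaft_seat (a point): Grey fixed selector housing, block 40 mm high, 140 x 96 flange. Point: on the shaft axis, on top of the dark disc (68 dia), 44 mm above the worktop; the hub's underside rests here. +x runs from the shaft along the yellow line, z up; flange x -52 to 88, y +-48. Shaft, not turning, rises 30 mm above the disc: in plan a cross of two bars 32 x 7 mm along x and y, tops rounded.
- red_arm_hub (a point): Loose selector arm with red knob, 0.28 kg, lies flat, right way up. Point: centre of its steel hub (56 mm dia, 30 high), 15 mm above the hub's underside; z up the bore, +x from hub along the arm to the knob. Through bore: a cross of slots 14 mm wide, 40 from end to end, along x and y, so 3.5 mm side play and 13 degrees turning play on the shaft. Balances about 17 mm from the axis.
- red_arm_knob (a point): Centre of the red arm's ball knob (24 mm dia), 122 mm from the hub axis along +x (axes as the hub's) and 42 mm above the hub's underside; its top is 54 above. Between hub and knob runs the aluminium bar, 16 mm wide (y), 18 tall, from 8 to 26 mm above the hub's underside, free to grip across from 30 to 105 mm from the hub axis, best near the hub (about 45 mm).
- black_arm_hub (a point): Loose bystander arm of the same size and shape, but with a black knob and a plain round bore of 20 mm. Point: centre of its hub, 15 mm above its underside; +x along its bar to the knob.

How it is judged:
By the outcome, as a careful person would: the job done as asked, in the order asked, and still so for the second after the job is handed in, with the robot touching nothing.
It also fails if it takes over 42 s, if anything falls off the work surface, if the arm or the gripper's body presses on something with over 40 N, if the wrist force passes 120 N, or if a joint passes its speed limit or range.

## Robot

A 6-joint arm with a two-finger parallel gripper is mounted at the origin on a cart in front of the work surface, level with it; the furniture and walls round the work are solid. World frame = base frame: x ahead of the robot, y to its left, z up, the work surface at z = 0. Lengths are in m, angles in rad, forces in N, time in s.
With the tool pointing down it reaches from about 0.35 to 0.725 m from the base axis. Payload 4.3 kg.
Tool frame: the origin (TCP) lies at the very end of the fingers, on their centre line; the grasp point (between the pads) lies 19 mm behind it (manip.grip_depth is the distance from the TCP to the grasp point, in m); z points along the fingers, y is the direction in which the jaws open and shut (so a half turn about z gives the same grasp; the last joint's range is limited). The gripper opens to 85 mm and grips with 20 to 120 N. Pads are 22 mm wide; open, the fingers measure 114 mm over their backs; the gripper's body (76 mm by 85 mm) begins 54 mm behind the grasp point. The pads swing forward as they close: fully open they stand 13 mm farther back than shut.
Start: joints at [-1.367, 0.377, 0.081, 1.274, 0, 1.46], TCP at [0.177, -0.547, 0.231] pointing down, gripper open.
Joint ranges: [-2.72, 2.72], [-0.84, 1.66], [-1.02, 1.22], [-1.77, 2.12], [-1.37, 1.28], [-3.14, 3.14]. Speed limits (rad/s): [2.57, 2.57, 3.14, 3.14, 3.14, 3.14].

## Interface

Orientations are given as a unit quaternion [x, y, z, w].
In Python, from cell import readout, eyes, manip gives the robot as it stands.
- The arm moves only by the tool play_rows, never from a script. Its argument "moves" is one flat list of numbers, 6 for each row, row after row: the shift along the world's x, y, z in units of 30 mm (1.0 is 30 mm), then the turn, a rotation vector about the world's x, y, z in units of 5 degrees (1.0 is 5 degrees). A call has 1 to 8 rows; each row shifts and turns the commanded pose from where the row before left it; what a row does not reach is not made up. A row lasts 1/12 s, in which the tool goes at most 41.7 mm and 7.16 degrees, less where a joint would pass 70% of its speed; a pose out of reach is approached as far as the arm can. A call is refused whole if a number of a shift passes 1 or a number of a turn 1, either way. A call with a gripper value outside its range is refused whole. "claw" is the finger opening in mm, from 0 to 85.4, set as the call begins (left out, the last holds). The fingers move at their own pace and stop on an object; "force" is the grip in N (left out, the last holds). Time passes only in rows, so rows that do not move let the fingers close. It gives the time, the measured TCP pose, the force and the opening at its end, in the units of the state.
- readout.sense(): the state, without advancing time (a new reading comes with each control period).
- eyes.read_camera(name): name is "scene" or "top" or "wrist"; returns the picture (384x512x3 uint8, red, green, blue); there is no depth.
- eyes.calibration(name): a dict with "mtx" (3x3 intrinsics, pixels), "pose" (4x4, takes a point from camera to world coordinates). Camera axes: x right, y down, z forward; pixel columns grow to the right and rows downward; lengths in m; the calibration is good to about 2 mm. The wrist camera is an equidistant fisheye: a pixel r from the principal point sees the ray r / f radians off the axis. A picture is of the moment at which its call begins: read the wrist's pose just before it. calibration takes no time and is no camera call; for the wrist camera it gives the pose at the moment of the call.
- manip.close_job(): hands the job in, once; it reports no verdict.
The state is a dict: "clock": time; "joint_pos": joint angles; "qvel": joint speeds; "effort": joint torques, N m; "position": TCP position; "tcp_rot": TCP orientation; "ft_force": force on the tool from outside, world axes, zero at the start; "ft_torque": the same for the moment, N m; "grip_width": finger opening in m.
Only numpy, scipy, OpenCV 4.12 (cv2) and the standard library are available. Lean on these libraries where they do the work, as an engineer would, in place of code of your own. Each camera call takes 0.05 s, during which the arm holds its last target. There are 200 camera calls.

## Working session

There is one attempt and no reset: what is moved stays moved. The work goes in short steps, Python scripts to look and compute and a tool call to move; the robot and the scene stay as the last step left them, time stands still between calls to the robot, and variables do not carry over. Pictures are saved under pics/ and viewed, about 8 in all and at most 12, crops included, and the job is handed in when it is done.

Besides the shell and the picture viewer there is one more tool, called in YAML: its name, and indented under it one key for each argument. play_rows: Moves the arm, as the interface text tells. Its arguments: {"type":"object","properties":{"moves":{"type":"array","items":{"type":"number"}},"claw":{"type":"number"},"force":{"type":"number"}},"required":["moves"]}

```bash
mkdir -p pics; ls; python3 - <<'E'
from cell import readout, eyes, manip
import cv2,numpy as np
s=readout.sense();print({k:np.round(v,3).tolist() for k,v in s.items()})
for n in("top","scene"):
    im=eyes.read_camera(n);cv2.imwrite(f"pics/{n}0.png",im[...,::-1])
    c=eyes.calibration(n);print(n,np.round(c["mtx"],1).tolist(),np.round(c["pose"],3).tolist())
E
```

```text
pics
{'clock': 0.0, 'joint_pos': [-1.367, 0.378, 0.08, 1.274, -0.0, 1.46], 'qvel': [0.001, -0.001, -0.0, 0.001, -0.0, -0.002], 'effort': [0.002, -46.361, 26.987, 0.021, 0.0, -0.0], 'position': [0.177, -0.546, 0.23], 'tcp_rot': [0.988, 0.156, -0.0, -0.001], 'ft_force': [0.164, 0.413, 0.534], 'ft_torque': [0.022, -0.036, -0.02], 'grip_width': 0.086}
top [[374.7, 0.0, 253.2], [0.0, 374.7, 191.9], [0.0, 0.0, 1.0]] [[0.017, -0.996, 0.083, 0.431], [-1.0, -0.015, 0.027, 0.215], [-0.025, -0.083, -0.996, 0.923], [0.0, 0.0, 0.0, 1.0]]
scene [[383.8, 0.0, 258.4], [0.0, 383.8, 194.0], [0.0, 0.0, 1.0]] [[-0.786, -0.254, 0.563, 0.042], [-0.618, 0.3, -0.727, 0.854], [0.016, -0.919, -0.393, 0.408], [0.0, 0.0, 0.0, 1.0]]
```

View pics/top0.png

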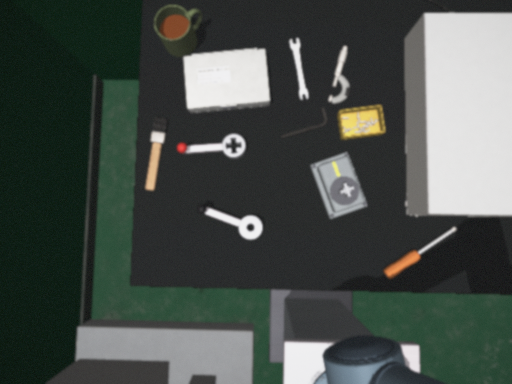

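View pics/scene0.png

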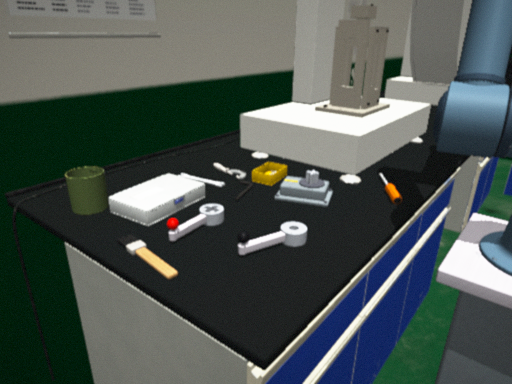

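The top picture shows the red arm with its hub at about (234,146) and knob at (182,148). The housing shaft is at about (347,190), with the yellow line running up toward (335,165). I'll enlarge this for precision.

```bash
cat > h.py <<'E'
from cell import readout, eyes, manip
import cv2,numpy as np
from scipy.spatial.transform import Rotation as R
def px2w(n,uv,z,c=None):
    c=c or eyes.calibration(n);K,T=c["mtx"],c["pose"]
    x,y=(uv[0]-K[0,2])/K[0,0],(uv[1]-K[1,2])/K[1,1]
    d=np.array([x,y,1.])
    if n=="wrist":
        r=np.hypot(x,y)+1e-12;d=np.array([np.sin(r)*x/r,np.sin(r)*y/r,np.cos(r)])
    d=T[:3,:3]@d;o=T[:3,3];return o+d*(z-o[2])/d[2]
def w2px(n,p,c=None):
    c=c or eyes.calibration(n);K,T=c["mtx"],c["pose"]
    q=T[:3,:3].T@(np.array(p)-T[:3,3]);
    if n=="wrist":
        r=np.hypot(q[0],q[1])+1e-12;a=np.arctan2(r,q[2]);x,y=q[0]/r*a,q[1]/r*a
    else:x,y=q[0]/q[2],q[1]/q[2]
    return np.array([K[0,0]*x+K[0,2],K[1,1]*y+K[1,2]])
E
python3 - <<'E'
from h import *
a=cv2.imread("pics/top0.png")
A=cv2.resize(a[120:180,170:260],None,fx=8,fy=8,interpolation=cv2.INTER_CUBIC)[:, :720]
B=cv2.resize(a[145:225,300:380],None,fx=7,fy=7,interpolation=cv2.INTER_CUBIC)
cv2.imwrite("pics/c1.png",B)
for nm,uv,z in [("hub",(234,146),.03),("knob",(182,148),.042),("shaft",(347,190),.074),("line",(335,165),.04),("bhub",(250.5,227.5),.03),("bknob",(208,210),.042)]:
    print(nm,px2w("top",uv,z).round(4))
g=a.astype(int);m=(g[...,2]>110)&(g[...,1]<60);v,u=np.nonzero(m[120:180,165:200]);print("knob px",u.mean()+165,v.mean()+120,len(u))
sub=a[130:162,218:250].min(2);m=sub>120;v,u=np.nonzero(m);print("hub bright bbox",u.min()+218,u.max()+218,v.min()+130,v.max()+130)
E
```

```text
hub [0.6157 0.2877 0.03  ]
knob [0.6069 0.4114 0.042 ]
shaft [0.5089 0.0261 0.074 ]
line [0.571  0.0465 0.04  ]
bhub [0.4201 0.2442 0.03  ]
bknob [0.4595 0.3448 0.042 ]
knob px 181.0888888888889 147.04444444444445 45
hub bright bbox 218 245 134 157
```

View pics/c1.png

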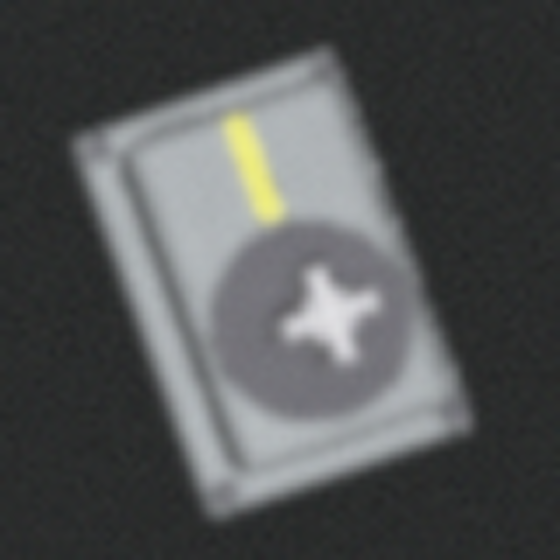

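The crop gives the cross top at about (346.9,189.2), the disc centre at (344.1,190.1), and the line from (333.3,161.3) to (338.1,175.6).

```bash
python3 - <<'E'
from h import *
f=lambda uv,z:px2w("top",uv,z)
print("cross",f((346.9,189.2),.072),"disc",f((344.1,190.1),.044))
l1,l2=f((333.3,161.3),.04),f((338.1,175.6),.04);print(l1,l2)
s=f((346.9,189.2),.072);
for a,b in((l2,l1),(s,l1),(f((344.1,190.1),.044),l1)): d=b-a;print(np.degrees(np.arctan2(d[1],d[0])))
h,k=f((234,145.7),.03),f((181.1,147.0),.044);d=k-h;print(h,k,np.hypot(*d[:2]),np.degrees(np.arctan2(d[1],d[0])))
E
```

```text
cross [0.51089288 0.02585296 0.072     ] disc [0.51131323 0.02614005 0.044     ]
[0.57978645 0.05052931 0.04      ] [0.54582936 0.03926716 0.04      ]
18.348521016713626
19.706545755496222
19.60523306586761
[0.61646438 0.28773312 0.03      ] [0.60886698 0.4131734  0.044     ] 0.1256701482699963 93.465936163075
```

play_rows:
  moves: [0.4,1,0,0,0,-1,0.4,1,0,0,0,-1,0.4,1,0,0,0,-1,0.4,1,0,0,0,-1,0.4,1,0,0,0,-1,0.4,1,0,0,0,-1,0.4,1,0,0,0,-1,0.4,1,0,0,0,-1]
  claw: 85

```text
clock: 0.77
position: [0.2735, -0.3051, 0.231]
tcp_rot: [0.981, -0.193, -0.0, -0.0]
ft_force: [1.1, 0.5, -0.5]
grip_width: 0.0849
```

play_rows:
  moves: [0.45,1,0,0,0,-1,0.45,1,0,0,0,-1,0.45,1,0,0,0,-1,0.45,1,0,0,0,-1,0.45,1,0,0,0,-1,0.45,1,0,0,0,-1,0.45,1,0,0,0,-1,0.45,1,0,0,0,-1]

```text
clock: 1.43
position: [0.26, -0.1746, 0.2312]
tcp_rot: [0.891, -0.448, 0.029, -0.061]
ft_force: [-0.2, -0.1, 0.7]
grip_width: 0.0848
```

play_rows:
  moves: [0.6,1,0,0,0,-1,0.6,1,0,0,0,-1,0.6,1,0,0,0,-1,0.6,1,0,0,0,-1,0.6,1,0,0,0,-0.3,0.6,1,0,0,0,0,0.6,1,0,0,0,0,0.6,1,0,0,0,0]

```text
clock: 2.1
position: [0.1909, -0.0361, 0.2319]
tcp_rot: [0.822, -0.547, 0.088, -0.135]
ft_force: [-0.4, 0.6, 0.4]
grip_width: 0.0852
```

```bash
python3 - <<'E'
from h import *
s=readout.sense();print({k:np.round(v,3).tolist() for k,v in s.items()})
print(R.from_quat(s["tcp_rot"]).as_matrix().round(2))
im=eyes.read_camera("scene");cv2.imwrite("pics/s1.png",im[...,::-1])
E
```

```text
{'clock': 2.1, 'joint_pos': [-1.174, -0.601, -0.803, 1.373, 0.324, 3.141], 'qvel': [0.091, -0.573, -0.22, 0.355, 0.208, 0.001], 'effort': [-0.638, 5.615, 27.159, -0.619, 0.932, 0.0], 'position': [0.191, -0.036, 0.232], 'tcp_rot': [0.822, -0.547, 0.088, -0.135], 'ft_force': [-0.352, 0.56, 0.357], 'ft_torque': [-0.132, 0.222, -0.027], 'grip_width': 0.085}
[[ 0.39 -0.87  0.29]
 [-0.92 -0.37  0.13]
 [-0.   -0.32 -0.95]]
```

View pics/s1.png

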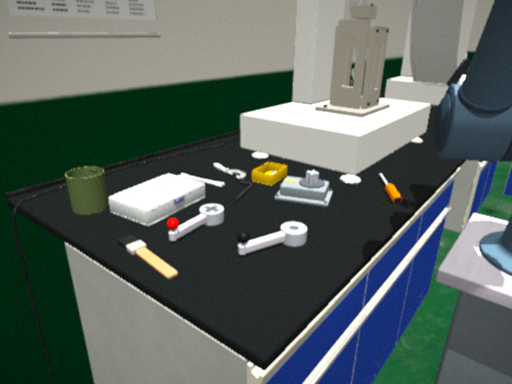

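The last joint hit its range limit because my turn went the wrong way for the joint, so I'll unwind it. Nothing was touched. I'll use the opposite, equivalent grasp yaw (+94°).

play_rows:
  moves: [1,-0.2,0,-0.3,0.7,0.8,1,-0.2,0,-0.35,0.7,0.8,1,-0.2,0,-0.4,0.7,0.8,1,-0.2,0,-0.4,0.7,0.8,1,0,0,-0.3,0.5,0.8]

```text
clock: 2.57
position: [0.2562, -0.1233, 0.2324]
tcp_rot: [0.926, -0.374, -0.001, -0.045]
ft_force: [-0.3, -0.8, 0.5]
grip_width: 0.0853
```

```bash
python3 - <<'E'
from h import *
s=readout.sense();print({k:np.round(s[k],3).tolist() for k in("joint_pos","position","tcp_rot")})
M=R.from_quat(s["tcp_rot"]).as_matrix();print(M.round(3))
print("tilt fix units",np.degrees(np.cross(M[:,2],[0,0,-1]))/5)
E
```

```text
{'joint_pos': [-0.766, -0.199, -0.561, 1.245, 0.082, 3.141], 'position': [0.256, -0.123, 0.232], 'tcp_rot': [0.926, -0.374, -0.001, -0.045]}
[[ 0.721 -0.693  0.031]
 [-0.692 -0.717  0.084]
 [-0.036 -0.082 -0.996]]
tilt fix units [-0.96400417  0.3569148   0.        ]
```

play_rows:
  moves: [1,0,0,-0.3,0.1,1,1,0.2,0,-0.3,0.1,1,1,0.4,0,-0.2,0.1,1,1,0.6,0,-0.2,0.1,1,1,0.8,0,0,0,1,0.6,1,0,0,0,1,0.5,1,0,0,0,1,0.5,1,0,0,0,1]

```text
clock: 3.23
position: [0.4492, 0.0226, 0.232]
tcp_rot: [1.0, -0.03, -0.008, -0.001]
ft_force: [0.8, -1.0, 0.6]
grip_width: 0.085
```

```bash
cat > st.py <<'E'
from h import *
s=readout.sense();print({k:np.round(s[k],3).tolist() for k in("clock","joint_pos","position","grip_width","ft_force")})
M=R.from_quat(s["tcp_rot"]).as_matrix()
print("yaw x",np.degrees(np.arctan2(M[1,0],M[0,0])).round(2),"tilt fix units",(np.degrees(np.cross(M[:,2],[0,0,-1]))/5).round(3))
E
python3 st.py
```

```text
{'clock': 3.233, 'joint_pos': [-0.092, 0.139, -0.234, 1.214, 0.002, 3.109], 'position': [0.449, 0.023, 0.232], 'grip_width': 0.085, 'ft_force': [0.805, -1.016, 0.632]}
yaw x -3.42 tilt fix units [-0.035 -0.189 -0.   ]
```

```bash
python3 - <<'E'
from h import *
import pickle
c=eyes.calibration("wrist");im=eyes.read_camera("wrist");pickle.dump(c,open("w1.pkl","wb"))
cv2.imwrite("pics/w1.png",im[...,::-1]);print(np.round(c["pose"],3).tolist(),c["mtx"].round(1).tolist())
for p in [(.511,.026,.074),(.58,.0505,.04)]:print(w2px("wrist",p,c))
E
```

```text
[[-0.061, -0.954, -0.293, 0.523], [-0.998, 0.057, 0.02, 0.017], [-0.002, 0.294, -0.956, 0.372], [0.0, 0.0, 0.0, 1.0]] [[297.3, 0.0, 258.3], [0.0, 297.3, 188.5], [0.0, 0.0, 1.0]]
[250.54346549 111.73707931]
[225.25308521  51.23487432]
```

View pics/w1.png

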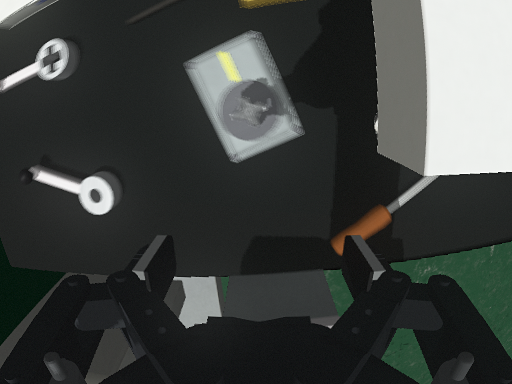

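play_rows:
  moves: [0.4,0.7,-0.1,0,-0.1,1,0.4,0.7,-0.1,0,-0.1,1,0.4,0.7,-0.1,0,0,1,0.4,0.7,-0.1,0,0,1,0.4,0.7,-0.1,0,0,1,0.4,0.7,-0.1,0,0,1,0.4,0.7,-0.1,0,0,1,0.4,0.7,-0.1,0,0,1]

```text
clock: 3.95
position: [0.5447, 0.1897, 0.2078]
tcp_rot: [0.95, 0.313, -0.0, -0.001]
ft_force: [0.6, -0.4, -0.6]
grip_width: 0.0851
```

play_rows:
  moves: [0.2,0.5,-0.2,0,0,1,0.2,0.5,-0.2,0,0,1,0.2,0.5,-0.2,0,0,1,0.2,0.5,-0.2,0,0,1,0.2,0.5,-0.2,0,0,1,0.2,0.5,-0.2,0,0,1,0.2,0.5,-0.2,0,0,1,0.2,0.5,-0.2,0,0,1]
  claw: 50

```text
clock: 4.62
position: [0.5925, 0.3092, 0.1595]
tcp_rot: [0.785, 0.619, -0.001, -0.001]
ft_force: [1.4, 0.7, -0.1]
grip_width: 0.05
```

play_rows:
  moves: [0,0.2,-0.2,0,0,1,0,0.2,-0.2,0,0,1,0,0,-0.2,0,0,1,0,0,0,0,0,0.5]

```text
clock: 4.95
position: [0.5914, 0.3207, 0.1401]
tcp_rot: [0.682, 0.732, -0.002, -0.002]
ft_force: [-0.7, -0.2, 1.4]
grip_width: 0.0501
```

```bash
python3 st.py; python3 - <<'E'
from h import *
import pickle
c=eyes.calibration("wrist");im=eyes.read_camera("wrist");pickle.dump(c,open("w2.pkl","wb"))
cv2.imwrite("pics/w2.png",im[...,::-1])
for p in [(.6165,.2877,.03),(.609,.412,.042)]:print(w2px("wrist",p,c))
E
```

```text
{'clock': 4.95, 'joint_pos': [0.402, 0.619, 0.236, 1.192, 0.002, 1.902], 'position': [0.591, 0.321, 0.14], 'grip_width': 0.05, 'ft_force': [-0.669, -0.185, 1.36]}
yaw x 94.03 tilt fix units [-0.    -0.062 -0.   ]
[283.38964309 221.44758012]
[288.60982613  79.97146424]
```

View pics/w2.png

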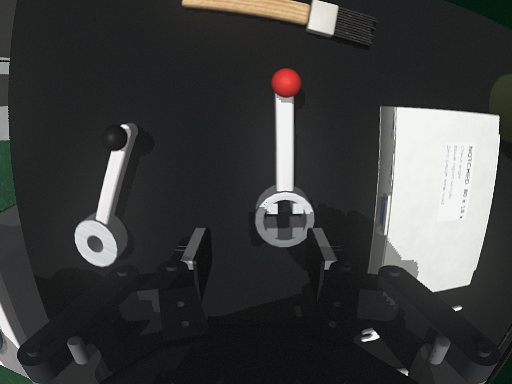

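The second wrist view shows the red knob at (286.5,83) and the hub top centre at (285,219). In the first, the shaft top is near (254,109), with the yellow line from (223,55) to (236,79).

```bash
python3 - <<'E'
from h import *
import pickle
c=pickle.load(open("w2.pkl","rb"))
h,k=px2w("wrist",(285,219),.03,c),px2w("wrist",(286.5,83),.042,c);d=k-h
print(h,k,np.hypot(*d[:2]),np.degrees(np.arctan2(d[1],d[0])))
print("grip45",h+d/np.hypot(*d[:2])*.045)
c=pickle.load(open("w1.pkl","rb"))
a,b=px2w("wrist",(223,55),.04,c),px2w("wrist",(236,79),.04,c);d=a-b
print(a,b,np.degrees(np.arctan2(d[1],d[0])),px2w("wrist",(250,111),.044,c))
cv2.imwrite("pics/w1c.png",cv2.resize(cv2.imread("pics/w1.png")[20:170,175:315],None,fx=4,fy=4,interpolation=cv2.INTER_CUBIC))
E
```

```text
[0.61773624 0.29020872 0.03      ] [0.60750374 0.40938716 0.042     ] 0.11961689801285139 94.90730139771158
grip45 [0.61388676 0.33504377 0.03451441]
[0.57591214 0.05324682 0.04      ] [0.54744257 0.04065716 0.04      ] 23.855717094986954 [0.51069656 0.02745016 0.044     ]
```

View pics/w1c.png

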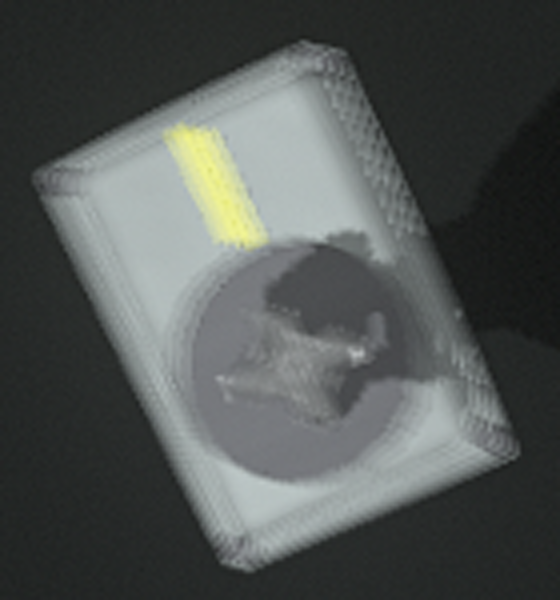

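The first wrist shot is blurred by motion, so I'll keep the top camera's shaft pose: (0.511, 0.0265), yaw about 19°. Next I'll descend to the bar.

play_rows:
  moves: [0.4,0.2,-0.3,0,0,0,0.3,0.2,-0.5,0,0,0,0,0,-0.7,0,0,0,0,0,-0.8,0,0,0,0,0,-0.8,0,0,0,0,0,-0.5,0,0,0,0,0,-0.2,0,0,0,0,0,0,0,0,0]

```text
clock: 5.67
position: [0.6119, 0.332, 0.0263]
tcp_rot: [0.684, 0.73, -0.002, -0.002]
ft_force: [-0.3, -0.6, 0.3]
grip_width: 0.0496
```

```bash
python3 st.py
```

```text
{'clock': 5.667, 'joint_pos': [0.405, 0.741, 0.154, 0.989, 0.002, 1.91], 'position': [0.612, 0.332, 0.026], 'grip_width': 0.05, 'ft_force': [-0.273, -0.606, 0.332]}
yaw x 93.75 tilt fix units [ 0.002 -0.069  0.   ]
```

play_rows:
  moves: [0.03,0,-0.3,0,-0.07,0,0,0,-0.3,0,0,0,0,0,-0.12,0,0,0,0,0,0,0,0,0]

```text
clock: 6.0
position: [0.6139, 0.3327, 0.0065]
tcp_rot: [0.683, 0.73, 0.001, 0.001]
ft_force: [0.3, 0.1, -0.1]
grip_width: 0.05
```

play_rows:
  moves: [0,0,0,0,0,0,0,0,0,0,0,0,0,0,0,0,0,0,0,0,0,0,0,0,0,0,0,0,0,0,0,0,0,0,0,0]
  claw: 0
  force: 60

```text
clock: 6.5
position: [0.6148, 0.3332, 0.0079]
tcp_rot: [0.683, 0.73, 0.003, 0.001]
ft_force: [-0.9, 0.2, 5.1]
grip_width: 0.0147
```

```bash
python3 st.py
```

```text
{'clock': 6.5, 'joint_pos': [0.406, 0.753, 0.126, 0.938, -0.0, 1.91], 'position': [0.615, 0.333, 0.008], 'grip_width': 0.015, 'ft_force': [-0.937, 0.23, 5.121]}
yaw x 93.82 tilt fix units [-0.025  0.059  0.   ]
```

play_rows:
  moves: [0,0,0.3,0,0,0,0,0,0.5,0,0,0,0,0,0.7,0,0,0,0,0,0.9,0,0,0,0,0,0.9,0,0,0,0,0,0.7,0,0,0]

```text
clock: 7.0
position: [0.6144, 0.3329, 0.1287]
tcp_rot: [0.683, 0.73, 0.002, 0.001]
ft_force: [-0.5, 0.5, -2.1]
grip_width: 0.0147
```

```bash
python3 st.py
```

```text
{'clock': 7.0, 'joint_pos': [0.406, 0.672, 0.3, 1.194, -0.0, 1.91], 'position': [0.614, 0.333, 0.129], 'grip_width': 0.015, 'ft_force': [-0.466, 0.489, -2.08]}
yaw x 93.81 tilt fix units [-0.02   0.049  0.   ]
```

play_rows:
  moves: [-0.08,-0.5,0,0,0,-0.7,-0.12,-0.8,0,0,0,-0.9,-0.15,-0.8,0,0,0,-1,-0.15,-0.8,0,0,0,-1,-0.15,-0.8,0,0,0,-1,-0.15,-0.8,0,0,0,-1,-0.15,-0.8,0,0,0,-1,-0.15,-0.7,0,0,0,-1]

```text
clock: 7.67
position: [0.5804, 0.1513, 0.1266]
tcp_rot: [0.885, 0.466, 0.001, 0.001]
ft_force: [0.8, -0.6, -3.1]
grip_width: 0.0146
```

play_rows:
  moves: [-0.2,-0.7,0,0,0,-1,-0.2,-0.7,0,0,0,-1,-0.2,-0.7,0,0,0,-1,-0.2,-0.6,0,0,0,-1,-0.1,-0.6,0,0,0,-1,-0.07,-0.4,0,0,0,-1,0,0,0,0,0,-0.7,0,0,0,0,0,0]

```text
clock: 8.33
position: [0.5516, 0.0411, 0.1267]
tcp_rot: [0.981, 0.192, 0.001, 0.002]
ft_force: [0.8, -0.3, -2.8]
grip_width: 0.0146
```

play_rows:
  moves: [0,0,0,0,0,0,0,0,0,0,0,0,0,0,0,0,0,0]

```text
clock: 8.58
position: [0.5523, 0.0424, 0.1269]
tcp_rot: [0.981, 0.194, 0.001, 0.002]
ft_force: [-0.4, -0.3, -2.7]
grip_width: 0.0142
```

```bash
python3 st.py; python3 - <<'E'
from h import *
import pickle
c=eyes.calibration("wrist");im=eyes.read_camera("wrist");pickle.dump(c,open("w3.pkl","wb"))
cv2.imwrite("pics/w3.png",im[...,::-1])
im=eyes.read_camera("top");cv2.imwrite("pics/t3.png",im[...,::-1])
a=cv2.resize(cv2.imread("pics/w3.png")[30:300,130:400],(600,600),interpolation=cv2.INTER_CUBIC);cv2.imwrite("pics/w3c.png",a)
E
```

```text
{'clock': 8.583, 'joint_pos': [-0.036, 0.385, -0.185, 0.999, -0.003, 2.714], 'position': [0.552, 0.042, 0.127], 'grip_width': 0.014, 'ft_force': [-0.367, -0.294, -2.741]}
yaw x 22.41 tilt fix units [0.039 0.03  0.   ]
```

View pics/w3c.png

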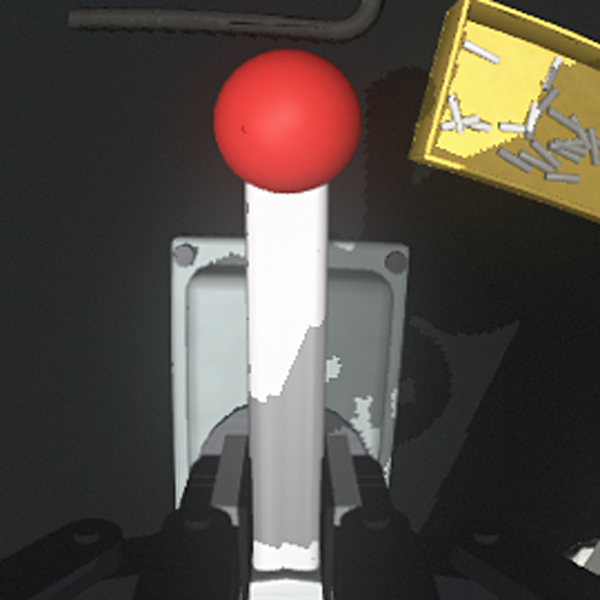

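The wrist crop shows the arm centred over the housing. The knob is at (287,120), and the flange bolts are at (185,253) and (396,260).

```bash
python3 - <<'E'
from h import *
import pickle
c=pickle.load(open("w3.pkl","rb"))
f=lambda u,v,z:px2w("wrist",(130+u*.45,30+v*.45),z,c)
for z in(.005,.01,.015):
    a,b=f(185,253,z),f(396,260,z);m=(a+b)/2;d=a-b
    print(z,m,np.hypot(*d[:2]),"axis yaw",np.degrees(np.arctan2(d[1],d[0]))-90,"from shaft",np.degrees(np.arctan2(m[1]-.0265,m[0]-.511)))
k=f(287,120,.127-.006+.042);print("knob",k,"hub dir from TCP",np.degrees(np.arctan2(k[1]-.0424,k[0]-.5523)),np.hypot(k[0]-.5523,k[1]-.0424))
t=cv2.imread("pics/t3.png");cv2.imwrite("pics/t3c.png",cv2.resize(t[140:230,290:390],None,fx=6,fy=6,interpolation=cv2.INTER_CUBIC))
E
```

```text
0.005 [0.58590635 0.05207663 0.005     ] 0.08543660161462353 axis yaw 20.442887219872844 from shaft 18.852373401155997
0.01 [0.58650882 0.05239219 0.01      ] 0.08381601816573994 axis yaw 20.442887219872816 from shaft 18.926987997536372
0.015 [0.5871113  0.05270775 0.015     ] 0.08219543471685638 axis yaw 20.44288721987286 from shaft 19.00035633556894
knob [0.62485834 0.07090588 0.163     ] hub dir from TCP 21.44829724291745 0.07795702822959058
```

View pics/t3c.png

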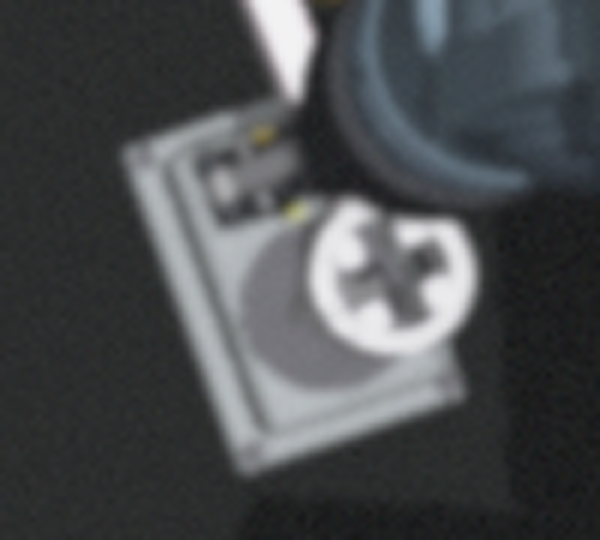

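The top crop shows the hub ring centred at about (393,275), and its bore cross is roughly parallel to the shaft cross. Now the offset:

```bash
python3 - <<'E'
from h import *
h=px2w("top",(290+393.5/6-.42,140+274/6-.42),.149);print("hub",h)
s=readout.sense();p=s["position"];d=p-h;print(p,d,np.degrees(np.arctan2(d[1],d[0])),np.hypot(*d[:2]))
for yaw in (19.5,):
    dy=np.radians(yaw-21.9);c,si=np.cos(dy),np.sin(dy)
    r=np.array([c*d[0]-si*d[1],si*d[0]+c*d[1]])
    print("target TCP",np.array([.511,.026])+r,"shift units",(np.array([.511,.026])+r-p[:2])/.03)
E
```

```text
hub [0.51209018 0.02603636 0.149     ]
[0.55227393 0.04235639 0.12692786] [ 0.04018375  0.01632004 -0.02207214] 22.103806034032267 0.0433713844486299
target TCP [0.55183191 0.040623  ] shift units [-0.01473391 -0.05777976]
```

play_rows:
  moves: [-0.02,-0.06,-0.2,0.04,0.03,-0.5,0,0,-0.4,0,0,0,0,0,-0.4,0,0,0,0,0,-0.3,0,0,0,0,0,0,0,0,0,0,0,0,0,0,0]

```text
clock: 9.18
position: [0.5511, 0.0403, 0.0875]
tcp_rot: [0.985, 0.172, -0.001, -0.0]
ft_force: [-0.2, 0.5, -2.2]
grip_width: 0.0148
```

```bash
python3 st.py;python3 - <<'E'
from h import *
im=eyes.read_camera("top")[...,::-1];cv2.imwrite("pics/t4.png",cv2.resize(im[150:220,310:390],None,fx=7,fy=7,interpolation=cv2.INTER_CUBIC))
E
```

```text
{'clock': 9.183, 'joint_pos': [-0.042, 0.418, -0.244, 0.91, 0.0, 2.754], 'position': [0.551, 0.04, 0.088], 'grip_width': 0.015, 'ft_force': [-0.154, 0.481, -2.216]}
yaw x 19.84 tilt fix units [-0.001 -0.016 -0.   ]
```

View pics/t4.png

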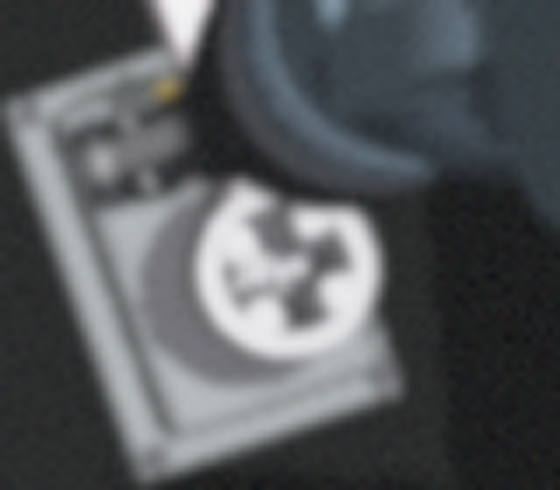

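The shaft shows through the bore at about (261,278), and the hub ring is centred at about (289,269). I'll check the offset with parallax.

```bash
python3 - <<'E'
from h import *
for u,v in((289,269),(290,271)):print("hub",px2w("top",(310+u/7-.43,150+v/7-.43),.110), "shaft expected hub px crop",((w2px("top",(.511,.0262,.110))+.43-[310,150])*7))
E
```

```text
hub [0.51005833 0.02579292 0.11      ] shaft expected hub px crop [287.66311065 265.95008378]
hub [0.50944151 0.02548812 0.11      ] shaft expected hub px crop [287.66311065 265.95008378]
```

play_rows:
  moves: [0,0,-0.1,0,0,0,0,0,-0.1,0,0,0,0,0,-0.1,0,0,0,0,0,-0.1,0,0,0,0,0,0,0,0,0]

```text
clock: 9.65
position: [0.5512, 0.0401, 0.0753]
tcp_rot: [0.985, 0.172, -0.0, -0.0]
ft_force: [-0.4, -0.1, -2.7]
grip_width: 0.015
```

There's no contact force with the hub already below the key tops, so it is engaged. Continuing down.

play_rows:
  moves: [0.03,0.01,-0.1,0,0,0,0,0,-0.1,0,0,0,0,0,-0.1,0,0,0,0,0,-0.1,0,0,0,0,0,-0.1,0,0,0,0,0,0,0,0,0]

```text
clock: 10.15
position: [0.552, 0.0405, 0.0602]
tcp_rot: [0.985, 0.172, -0.001, -0.0]
ft_force: [-1.1, -0.2, -2.2]
grip_width: 0.0149
```

play_rows:
  moves: [0,0,-0.07,0,0,0,0,0,-0.07,0,0,0,0,0,-0.05,0,0,0,0,0,0,0,0,0]

```text
clock: 10.48
position: [0.5524, 0.0404, 0.055]
tcp_rot: [0.985, 0.172, -0.0, -0.0]
ft_force: [-0.2, 0.5, -3.8]
grip_width: 0.0148
```

```bash
python3 st.py
```

```text
{'clock': 10.483, 'joint_pos': [-0.041, 0.452, -0.285, 0.834, 0.0, 2.754], 'position': [0.552, 0.04, 0.055], 'grip_width': 0.015, 'ft_force': [-0.202, 0.454, -3.819]}
yaw x 19.81 tilt fix units [-0.001 -0.004 -0.   ]
```

play_rows:
  moves: [0,0,-0.04,0,0,0,0,0,-0.04,0,0,0,0,0,0,0,0,0]

```text
clock: 10.73
position: [0.5525, 0.0404, 0.0527]
tcp_rot: [0.985, 0.172, -0.0, -0.0]
ft_force: [0.0, 0.1, -3.1]
grip_width: 0.0145
```

play_rows:
  moves: [0,0,-0.03,0,0,0,0,0,-0.03,0,0,0,0,0,0,0,0,0]

```text
clock: 10.98
position: [0.5528, 0.0405, 0.0519]
tcp_rot: [0.985, 0.172, 0.0, 0.0]
ft_force: [-1.6, 0.8, 2.5]
grip_width: 0.0145
```

Contact came at the expected height of TCP z ≈ 0.052. I'll release and retreat straight up.

play_rows:
  moves: [0,0,0,0,0,0,0,0,0,0,0,0,0,0,0,0,0,0,0,0,0,0,0,0,0,0,0,0,0,0]
  claw: 45

```text
clock: 11.4
position: [0.5527, 0.0404, 0.0511]
tcp_rot: [0.985, 0.172, 0.0, 0.0]
ft_force: [-0.0, -0.1, 0.3]
grip_width: 0.0451
```

play_rows:
  moves: [0,0,0.2,0,0,0,0,0,0.4,0,0,0,0,0,0.6,0,0,0,0,0,0.8,0,0,0,0,0,1,0,0,0,0,0,1,0,0,0,0,0,1,0,0,0,-0.5,0,0.5,0,0,0]

```text
clock: 12.07
position: [0.5411, 0.0402, 0.2205]
tcp_rot: [0.985, 0.172, 0.004, 0.001]
ft_force: [1.0, 0.5, 1.5]
grip_width: 0.0452
```

play_rows:
  moves: [-1,0,0,0,0,0,-1,0,0,0,0,0,-0.8,0,0,0,0,0,-0.4,0,0,0,0,0,0,0,0,0,0,0,0,0,0,0,0,0,0,0,0,0,0,0]

```text
clock: 12.65
position: [0.4427, 0.0404, 0.2166]
tcp_rot: [0.985, 0.172, 0.001, 0.0]
ft_force: [-0.3, 0.4, 1.1]
grip_width: 0.0453
```

```bash
python3 st.py;python3 - <<'E'
from h import *
T=eyes.read_camera("top")[...,::-1];S=eyes.read_camera("scene")[...,::-1];c=eyes.calibration("wrist");W=eyes.read_camera("wrist")[...,::-1]
cv2.imwrite("pics/W5.png",W)
z=lambda i,r0,r1,c0,c1:cv2.resize(i[r0:r1,c0:c1],(390,295),interpolation=cv2.INTER_CUBIC)
cv2.imwrite("pics/f5.png",np.vstack([np.hstack([z(T,140,225,290,402),z(S,145,221,250,350)]),np.hstack([z(W,0,384,0,512),z(W,10,199,140,390)])]))
print("scene disc/hubtop px expect",[w2px("scene",p).round(1).tolist() for p in((.511,.0262,.044),(.511,.0262,.074))])
a=np.radians(19.3)
k=np.array([.511,.0262,.086])+.122*np.array([np.cos(a),np.sin(a),0])
print("knob expect top/wrist/scene",w2px("top",k),w2px("wrist",k,c),w2px("scene",k))
for n,i in(("top",T),("wrist",W),("scene",S)):
    g=i.astype(int);m=((g[...,2]>90)&(g[...,1]<g[...,2]*.4)&(g[...,0]<g[...,2]*.4)).astype(np.uint8)
    q=cv2.connectedComponentsWithStats(m);o=[(q[2][j,4],q[3][j].round(1).tolist()) for j in range(1,q[0]) if q[2][j,4]>15];print(n,o)
    if n!="scene":
        for ar,uv in o: K=px2w(n,uv,.086,c if n=="wrist" else None);print(n,K,np.degrees(np.arctan2(K[1]-.0262,K[0]-.511)),np.hypot(K[1]-.0262,K[0]-.511))
E
```

```text
{'clock': 12.65, 'joint_pos': [-0.052, 0.119, -0.298, 1.152, 0.0, 2.744], 'position': [0.443, 0.04, 0.217], 'grip_width': 0.045, 'ft_force': [-0.273, 0.374, 1.097]}
yaw x 19.81 tilt fix units [0.001 0.02  0.   ]
scene disc/hubtop px expect [[310.6, 181.7], [311.4, 170.9]]
knob expect top/wrist/scene [329.9959628  137.53473051] [297.68168142  -9.01133233] [266.76381377 161.076818  ]
top [(np.int32(81), [330.2, 136.2])]
top [0.62921105 0.06606568 0.086     ] 18.63624392394383 0.12475225372952214
wrist [(np.int32(31), [298.7, 0.6])]
wrist [0.61688321 0.06239809 0.086     ] 18.87392109774501 0.1118997568668543
scene [(np.int32(57), [267.1, 160.7])]
```

View pics/f5.png

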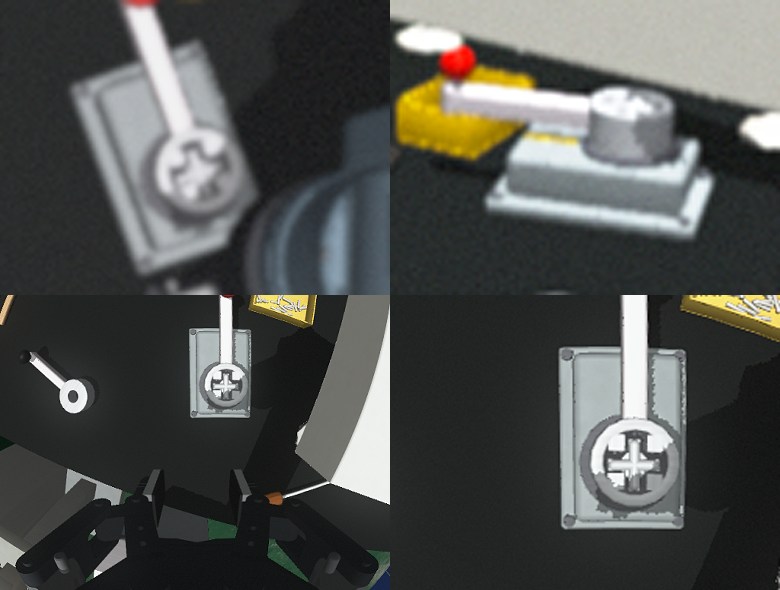

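All views show the hub down on the disc with the shaft keys inside the bore slots. The arm lies along the yellow line and the black arm hasn't moved. Handing in.

```bash
python3 -c "
from h import *
print(manip.close_job())"
```

```text
the job is handed in; nothing more can be done
None
```

The red-knob arm is on the splined shaft, seated on the dark disc and pointing along the yellow line. I released it, backed the gripper clear and handed the job in at about 13 s of the 42 s allowed.

**Last checks**
- **Seating:** the downward move met the disc at the expected height, with about 5 N of contact force. After release, the knob appeared within about 1.3 pixels of its predicted seated position in the top and scene views. In the wrist view, the shaft's cross shows through the bore slots.
- **Direction:** the arm points at about 18.6–18.9°. I measured the yellow line and housing at about 18.3–20.4°, so the difference is well inside the 13° turning play.
- **Bystander arm:** the black-knob arm still lies on the worktop, and the gripper was open and clear of everything at hand-in.

**Problems and disagreements**
- **Joint limit:** early in the approach I turned the wrong way and the last joint reached its 3.14 rad limit, which it did not pass. The tool tilted and drifted off path in free air without touching anything. I unwound it and used the opposite grasp.
- **Blurred picture:** the first wrist picture of the housing was blurred by motion and read the line at 23.9°, so I used the top camera instead.
- **Cut-off knob:** in the final wrist picture the knob is cut by the image edge, so its distance there reads short (112 mm instead of 122 mm). The top view gave 125 mm.

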